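# Free the sagging gate bolt of a small-pet pen and hold the gate ajar

### The job

Get the gate of the small-pet pen open for its owner: first slide the block-shaped transport-lock grip on the pen's top rail away from the gate to its end stop, then take the upright knob of the sagging barrel bolt, lift the bolt over the keeper's bent-up lip while pulling it back, and draw it clear of the keeper. Then pull the gate towards the front until it stands ajar by about a hand's width (7 cm) at the latch side, and finish while still holding it there, steady, because it swings shut by itself. Leave the jar, the bowl, the toy car and the bookend as they stand.

Things in the scene. Friction and masses are not known exactly. Their poses are not given: they have to be found in the camera images.
- pen: Small-pet pen of pine rails and thin steel bars, open-topped, fixed, 420 (y) x 220 (x) x 150 mm high. Origin on the table under the middle of its 18 mm thick front panel; +x points into the pen, its front faces -x, z up. All offsets here are in this frame. The gate fills the front from y +98 mm (hinge) to -75 mm (latch stile); a fixed post follows. Two bolt cradles on the gate rise to 166 mm.
- hinge_top (a point): Point on the gate's vertical hinge axis at the height of the gate's top edge: x -12, y +101, z 150 mm in the pen's frame.
- stile_top (a point): Middle of the top edge of the gate's free (latch) stile; moves with the gate. 176 mm from the hinge axis.
- post_top (a point): Top edge of the fixed latch post, beside the stile: 4 mm from stile_top when the gate is shut.
- gate_leaf: The gate: pine frame with steel bars, 173 mm wide, 150 mm high, 18 mm thick, carrying the barrel bolt on its front face. Origin on the hinge axis, 80 mm above the table; its axes are the pen's axes when shut, and its +x turns with the gate.
- gate (a joint): Gate angle, rad: 0 shut, grows as the latch stile swings out to the pen's front (-x), clockwise seen from above; stop at 1.2. A spring shuts it (0.1 Nm at 0, 0.2 Nm at 0.45). Gap at the stile: 35 mm at 0.2, 70 mm at 0.4, 104 mm at 0.6 rad. It cannot open while the bolt's nose is in the keeper.
- bolt_knob: Upright round steel knob of the bolt, 20 mm across, 36 mm high, on an 8 mm shank; origin at its centre, 200 mm above the table at rest, 58 mm over the rod's axis, 63 mm from the nose. Bolt home, gate shut: x -24, y -45 mm. Nothing stands beside it above 166 mm. Moves with bolt and gate.
- bolt_lift (a joint): How far the bolt is raised in its tall loose cradles, m: 0 sagging, 0.016 top stop. It falls back by its weight, about 1 to 2 N. The tooth clears the lip from 0.009 up. While the lock's tongue is over the nose it rises only 0.002.
- bolt_draw (a joint): How far the bolt is drawn back along the gate towards the hinge (gate's +y), m: 0 home in the keeper, 0.045 stop. Unless lifted it is caught by the lip at about 0.004; the tooth is past the lip from 0.017, and the nose is clear of the keeper from 0.021. Friction about 1.2 N.
- lock_grip: Grey plastic grip of the transport lock on the pen's top rail: upright block 24 (x) x 14 (y) x 40 mm, foot at 160, top at 200 mm. Origin on its middle line at 192 mm; x 0, y -137 mm when fully locked. A flat tongue at its foot (149 to 160 mm high) reaches 34 mm forward and 47 mm towards the gate, over the bolt's nose.
- lock_slide (a joint): Travel of the transport lock along the top rail away from the gate (pen's -y), m: 0 fully locked, 0.050 end stop. Friction about 2 N; it stays where it is left.
- jar: Bystander: closed empty glass jar with a twist cap, 72 mm across, 120 mm high, beside the pen's hinge end; origin at the centre of its underside.
- bowl: Bystander: stoneware bowl, 80 mm across, 35 mm high, standing on the pen's floor; origin at the centre of its underside.
- toy_car: Bystander: small toy car, 75 by 38 by 41 mm, on the table in front of the pen's lock end; origin at the centre of its underside.
- bookend: Bystander: oak L-shaped bookend, 100 by 90 mm, 148 mm high, beside the pen's lock end; origin at the centre of its underside.
- keeper_lip (a point): Middle of the top edge of the steel keeper's bent-up lip, on the front of the fixed post: x -21, y -94, z 135 mm. The lip is 4 mm thick (y) and stands on the gate side of the bolt's tooth. The keeper's front wall (x -33 to -37, y -89 to -115, top 149 mm) keeps the bolt, and so the gate, from coming forward.
- bolt_nose (a point): Keeper-side end of the barrel bolt, on its axis, 142 mm above the table at rest: a 10 mm steel rod along the gate's front, 168 mm long. At the nose an 8 mm wide tooth hangs to 16 mm below the axis, behind the keeper's lip. x -24, y -108 mm when home.

How it is judged:
On the way, in this order (a step that is already met when the one before it is completed fails the run):
1. the transport lock is slid to its end stop (value of joint lock_slide above 0.046 m), for 0.2 s.
2. the bolt is lifted clear of the keeper's lip (value of joint bolt_lift above 0.008 m), for 0.1 s.
3. the bolt is drawn clear of the keeper (value of joint bolt_draw above 0.02 m), for 0.1 s.
At the end, for the whole second after the job is handed in: Lock at its end stop (within 6 mm), bolt drawn at least 18 mm, gate still and ajar between 0.25 and 0.60 rad (gap of about 44 to 104 mm at the latch stile), the fingers still holding it by its bolt or leaf (over 0.5 N) through the last second (value of joint lock_slide above 0.044 m and value of joint bolt_draw above 0.018 m and value of joint gate between 0.25 and 0.6 rad and velocity of joint gate between -0.08 and 0.08 rad/s and contact force between the fingers and gate_leaf above 0.5 N); the arm keeps its last pose, push and grip.
It fails at once if the jar is shoved or knocked over (distance of jar from where it was at the start of the episode above 0.025 m or angle between jar's own z axis and vertical above 0.4 rad).
It fails at once if the bowl is shoved or knocked over (distance of bowl from where it was at the start of the episode above 0.025 m or angle between bowl's own z axis and vertical above 0.4 rad).
It fails at once if the toy car is shoved or knocked over (distance of toy_car from where it was at the start of the episode above 0.025 m or angle between toy_car's own z axis and vertical above 0.4 rad).
It fails at once if the bookend is shoved or knocked over (distance of bookend from where it was at the start of the episode above 0.025 m or angle between bookend's own z axis and vertical above 0.4 rad).
It also fails if it takes over 42 s, if anything falls off the work surface, if the arm or the gripper's body presses on something with over 40 N, if the wrist force passes 120 N, or if a joint passes its speed limit or range.

### The arm

A 7-joint arm with a two-finger parallel gripper is mounted at the origin on the work surface. World frame = base frame: x ahead of the robot, y to its left, z up, the work surface at z = 0. Lengths are in m, angles in rad, forces in N, time in s.
With the tool pointing down it reaches from about 0.425 to 0.8 m from the base axis. Payload 8.3 kg.
Tool frame: the origin (TCP) lies between the finger pads; the fingertips stand 17 mm ahead of it and the grasp point (between the pads) lies 2 mm behind it; z points along the fingers, y is the direction in which the jaws open and shut (so a half turn about z gives the same grasp; the last joint's range is limited). The gripper opens to 85 mm and grips with 20 to 120 N. Pads are 22 mm wide; open, the fingers measure 114 mm over their backs; the gripper's body (76 mm by 85 mm) begins 54 mm behind the grasp point. The pads swing forward as they close: fully open they stand 13 mm farther back than shut.
Start: joints at [-1.403, 0.383, 0.016, 1.37, -0.006, 1.388, -0.046], TCP at [0.143, 0.608, 0.248] pointing down, gripper open.
Joint ranges: [-2.95, 2.95], [-0.25, 2.06], [-1.52, 1.56], [0.18, 2.33], [-1.44, 4.58], [0.02, 2.06], [-3.01, 3.01]. Speed limits (rad/s): [2.39, 2.39, 3.01, 3.01, 3.14, 3.14, 3.14].

### API

Orientations are given as a unit quaternion [x, y, z, w].
In Python, from bench import bot gives the robot as it stands.
- The arm moves only by the tool step_arm, never from a script. Its argument "commands" is a list that holds one entry, the list of rows, each a list of 7 numbers: the turn, a rotation vector about the tool's x, y, z in degrees, then the shift along the tool's x, y, z in cm, then the opening, from 0 (shut) to 1 (fully open). In form: [[[rx, ry, rz, tx, ty, tz, claw], ...]]. A call has exactly 5 rows; each row shifts and turns the pose as measured when the row begins, along the tool's axes as they then stand; what a row does not reach is not made up. A row lasts 1/8 s, in which the tool goes at most 62.5 mm and 10.7 degrees, less where a joint would pass 70% of its speed; a pose out of reach is approached as far as the arm can. A call is refused whole if a number of a shift passes 6.25 or a number of a turn 10.7, either way. A call with a gripper value outside its range is refused whole. The fingers move at their own pace and stop on an object; the grip force is fixed at half the most. Time passes only in rows, so rows that do not move let the fingers close, or fill a call up. It gives the time, the measured TCP pose, the force and the opening at its end, in the units of the state.
- bot.observe(): the state, without advancing time (a new reading comes with each control period).
- bot.snapshot(name): name is "side" or "top" or "wrist"; returns a dict with "color" (420x560x3 uint8, red, green, blue), "fov_y" (degrees; the focal length in pixels is half the picture's height over the tangent of half this angle, whatever the lens; pixels are square), "cx", "cy" (the principal point, pixels), "world_from_camera" (4x4, takes a point from camera to world coordinates). Camera axes: x right, y up, looking along -z (the intrinsics and any distortion apply to the point x, -y, -z); pixel columns grow to the right and rows downward; lengths in m; the calibration is good to about 2 mm. A picture is of the moment at which its call begins. There is no depth.
- bot.job_done(): hands the job in, once; it reports no verdict.
The state is a dict: "t": time; "qpos": joint angles; "dq": joint speeds; "tau": joint torques, N m; "ee_pos": TCP position; "tool_rot": TCP orientation; "contact_force": force on the tool from outside, world axes, zero at the start; "moment": the same for the moment, N m; "width": finger opening in m.
Only numpy, scipy, OpenCV 4.12 (cv2) and the standard library are available. Lean on these libraries where they do the work, as an engineer would, in place of code of your own. Each camera call takes 0.05 s, during which the arm holds its last target.

## Working session

There is one attempt and no reset: what is moved stays moved. The work goes in short steps, Python scripts to look and compute and a tool call to move; the robot and the scene stay as the last step left them, time stands still between calls to the robot, and variables do not carry over. Pictures are saved under pics/ and viewed, and the job is handed in when it is done.

Besides the shell and the picture viewer there is one more tool, called after "Call:" by a JSON object that holds its "api" and its "payload", one argument or row to a line. step_arm: Moves the arm, as the interface text tells. Its arguments: {"type":"object","properties":{"commands":{"type":"array","items":{"type":"array","items":{"type":"array","items":{"type":"number"}}}}},"required":["commands"]}

```bash
ls; mkdir -p pics; python3 - <<'E'
from bench import bot
import cv2,pickle
s=bot.observe();print(s)
d={}
for n in ["side","top","wrist"]:
    p=bot.snapshot(n);d[n]=p
    cv2.imwrite(f"pics/{n}0.png",p["color"][:,:,::-1]);print(n,p["fov_y"],p["cx"],p["cy"],{k:v for k,v in p.items() if k not in("color",)})
pickle.dump(d,open("s0.pkl","wb"))
E
```

```text
pics
{'t': 0.0, 'qpos': array([-1.40288522,  0.38423834,  0.01637818,  1.37115458, -0.00629693,
        1.38821445, -0.04646886]), 'dq': array([-0.00017209,  0.00061464,  0.0008553 ,  0.00203118, -0.0008924 ,
        0.00050516,  0.00079537]), 'tau': array([ 7.40883843e-04, -6.27588844e+01,  8.44673719e-01, -3.71828592e+01,
        1.65849278e-02,  1.41909122e-02,  7.40453800e-06]), 'ee_pos': array([0.14283915, 0.60797131, 0.24727857]), 'tool_rot': array([ 1.15104030e-01,  9.93352957e-01, -9.78220357e-04, -9.29749620e-05]), 'contact_force': array([-0.18503876, -0.16209279,  0.7643887 ]), 'moment': array([ 0.03792053,  0.04495678, -0.02241334]), 'width': 0.0853407895660416}
side 50.29296838505745 284.5394811414623 214.07242854043875 {'fov_y': 50.29296838505745, 'cx': 284.5394811414623, 'cy': 214.07242854043875, 'world_from_camera': array([[ 0.93091366,  0.25561339, -0.26088609,  0.22949353],
       [-0.36478492,  0.68630996, -0.62921428, -0.70737802],
       [ 0.01821313,  0.68091148,  0.73213922,  1.01957673],
       [ 0.        ,  0.        ,  0.        ,  1.        ]])}
top 42.40695907074593 280.44844286197235 211.58274613376278 {'fov_y': 42.40695907074593, 'cx': 280.44844286197235, 'cy': 211.58274613376278, 'world_from_camera': array([[-0.0098605 ,  0.98691436, -0.16094353,  0.31092957],
       [-0.99993556, -0.01063728, -0.0039655 ,  0.02059522],
       [-0.00562561,  0.16089405,  0.98695565,  1.4367392 ],
       [ 0.        ,  0.        ,  0.        ,  1.        ]])}
wrist 58.83670049614295 279.06461518887266 207.92770758093133 {'fov_y': 58.83670049614295, 'cx': 279.06461518887266, 'cy': 207.92770758093133, 'world_from_camera': array([[ 0.22878952, -0.93053523, -0.28593627,  0.06894527],
       [ 0.97347266,  0.21793779,  0.06967131,  0.62590368],
       [-0.00251529, -0.29429121,  0.95571249,  0.3718578 ],
       [ 0.        ,  0.        ,  0.        ,  1.        ]])}
```

View pics/side0.png

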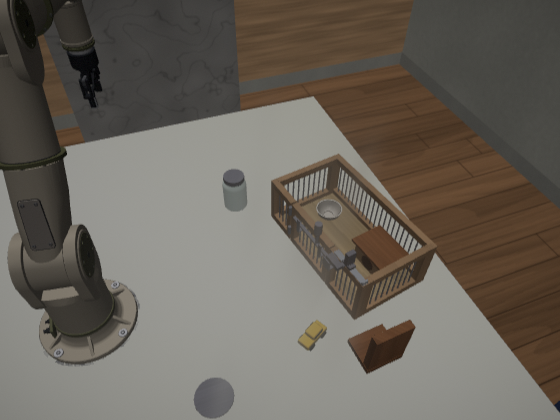

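View pics/top0.png

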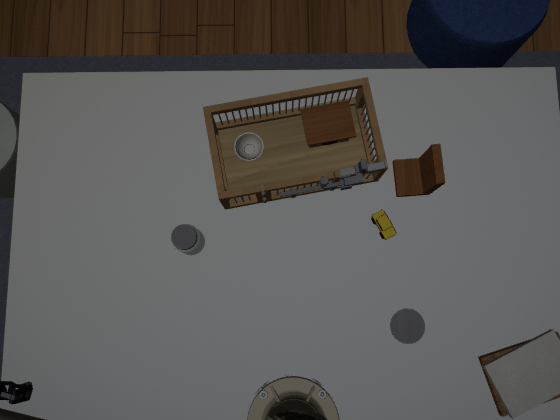

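View pics/wrist0.png

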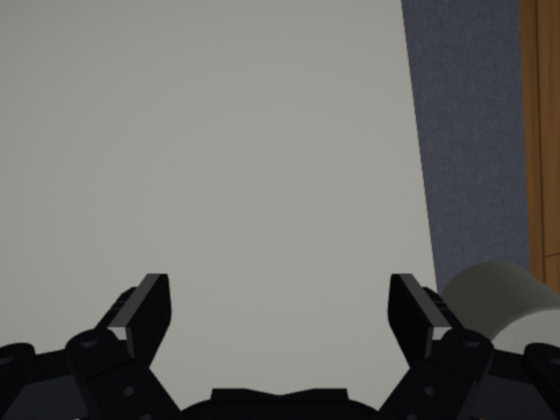

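```bash
python3 - <<'E'
import cv2
a=cv2.imread("pics/side0.png")[150:320,260:440];cv2.imwrite("pics/sz.png",cv2.resize(a,None,fx=4.4,fy=3.5*4.4/4.4,interpolation=3) if 0 else cv2.resize(a,None,fx=3.5,fy=3.5,interpolation=3))
a=cv2.imread("pics/top0.png")[70:215,195:395];cv2.imwrite("pics/tz.png",cv2.resize(a,None,fx=4,fy=4,interpolation=3))
E
```

```text
(no output)
```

View pics/sz.png

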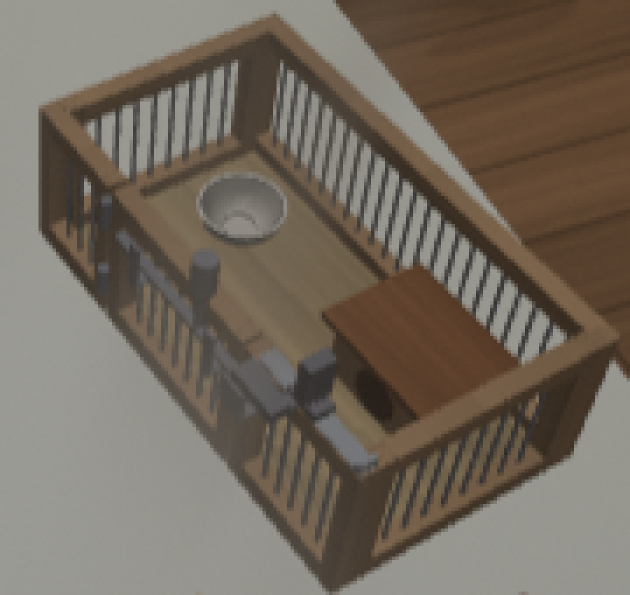

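View pics/tz.png

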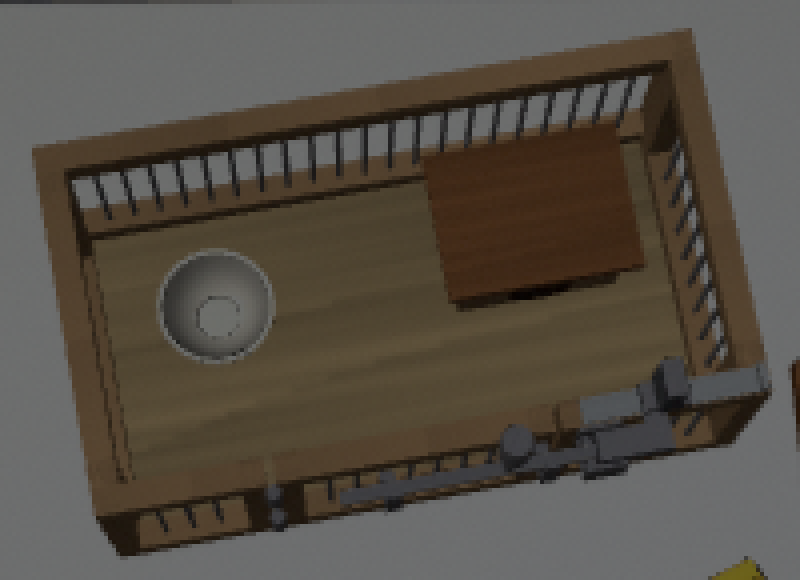

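```bash
cat > h.py <<'E'
import numpy as np,cv2,pickle
def ray(p,u,v):
    f=210/np.tan(np.radians(p["fov_y"])/2)
    T=p["world_from_camera"]
    d=T[:3,:3]@np.array([(u-p["cx"])/f,-(v-p["cy"])/f,-1]);return T[:3,3],d/np.linalg.norm(d)
def onz(p,u,v,z):
    o,d=ray(p,u,v);return o+d*(z-o[2])/d[2]
def tri(a,b):
    (o1,d1),(o2,d2)=a,b
    A=np.array([d1,-d2]).T;s=np.linalg.lstsq(A,o2-o1,rcond=None)[0]
    x,y=o1+d1*s[0],o2+d2*s[1];return (x+y)/2,np.linalg.norm(x-y)
def proj(p,X):
    f=210/np.tan(np.radians(p["fov_y"])/2)
    c=np.linalg.inv(p["world_from_camera"])@np.append(X,1)
    return p["cx"]-f*c[0]/c[2],p["cy"]+f*c[1]/c[2]
E
python3 - <<'E'
from h import *
d=pickle.load(open("s0.pkl","rb"));t=d["top"];s=d["side"]
T=lambda u,v:(195+u/4-.375,70+v/4-.375)
S=lambda u,v:(260+u/3.5-.36,150+v/3.5-.36)
for n,a,b in [("fl",(35,150),(275,13)),("fr",(692,30),(620,343)),("nl",(97,515),(42,107)),("nr",(768,396),(362,478))]:
    print(n,onz(t,*T(*a),.15),onz(s,*S(*b),.15),tri(ray(t,*T(*a)),ray(s,*S(*b))))
for n,a,b,z in [("knobtop",(518,436),(203,259),.218),("griptop",(668,371),(320,358),.2)]:
    print(n,onz(t,*T(*a),z),onz(s,*S(*b),z),tri(ray(t,*T(*a)),ray(s,*S(*b))))
print(bot) if 0 else None
E
```

```text
fl [0.78621907 0.21497963 0.15      ] [0.78499053 0.21820708 0.15      ] (array([0.78396201, 0.21470018, 0.15333826]), np.float64(0.0019968798864261846))
fr [ 0.86001996 -0.19620898  0.15      ] [ 0.85452369 -0.19978407  0.15      ] (array([ 0.86074236, -0.19650394,  0.14412563]), np.float64(0.0034808964258971277))
nl [0.5547435  0.17442729 0.15      ] [0.55299188 0.17567418 0.15      ] (array([0.5535558 , 0.1744611 , 0.15116126]), np.float64(0.001940052201287813))
nr [ 0.62404715 -0.23405262  0.15      ] [ 0.62665577 -0.23616134  0.15      ] (array([ 0.62599816, -0.23491995,  0.14802696]), np.float64(0.0029696192827808094))
knobtop [ 0.58548593 -0.07584915  0.218     ] [ 0.57825444 -0.07551378  0.218     ] (array([ 0.58221275, -0.07505703,  0.21721644]), np.float64(0.006915174986990954))
griptop [ 0.62759457 -0.16615807  0.2       ] [ 0.62280368 -0.16912109  0.2       ] (array([ 0.6269188 , -0.16629194,  0.19548091]), np.float64(0.003677077110695529))
```

```bash
cat >> h.py <<'E'
from scipy.spatial.transform import Rotation as Rn
PY=np.radians(10.0); PO=np.array([.5985,-.0283])
def pen(x,y):
    c,s=np.cos(PY),np.sin(PY);return PO+np.array([c*x-s*y,s*x+c*y])
def topen(p):
    c,s=np.cos(PY),np.sin(PY);a=np.asarray(p)[:2]-PO;return np.array([c*a[0]+s*a[1],-s*a[0]+c*a[1]])
def toolR(ang): # tool y at world angle ang (deg), tool z down
    a=np.radians(ang);y=np.array([np.cos(a),np.sin(a),0]);z=np.array([0,0,-1.]);return np.array([np.cross(y,z),y,z]).T
def plan(st,tp,ang,n,claw,polar=False):
    p=np.array(st["ee_pos"]);R=Rn.from_quat(st["tool_rot"]);Rt=Rn.from_matrix(toolR(ang))
    rel=(R.inv()*Rt).as_rotvec();P=[]
    for i in range(n+1):
        f=i/n
        if polar:
            r=np.hypot(*p[:2])*(1-f)+np.hypot(*tp[:2])*f
            a0,a1=np.arctan2(p[1],p[0]),np.arctan2(tp[1],tp[0]);a=a0*(1-f)+a1*f
            q=np.array([r*np.cos(a),r*np.sin(a),p[2]*(1-f)+tp[2]*f])
        else:q=p*(1-f)+np.array(tp)*f
        P.append((q,R*Rn.from_rotvec(rel*f)))
    rows=[]
    for (a,Ra),(b,Rb) in zip(P,P[1:]):
        rows.append([*np.round(np.degrees((Ra.inv()*Rb).as_rotvec()),1)+0.,*np.round(Ra.inv().apply(b-a)*100,2)+0.,claw])
    for i in range(0,n,5):print([[ [float(v) for v in r] for r in rows[i:i+5]]])
    print("yaw now",np.degrees(np.arctan2(*R.as_matrix()[:2,1][::-1])))
E
python3 - <<'E'
from h import *
from bench import bot
st=bot.observe();g=pen(0,-137e-3);print(g)
plan(st,[*g,.29],-80,20,1,True)
E
```

```text
[ 0.6222898  -0.16321866]
[[[0.0, 0.0, 7.8, -4.99, -0.11, -0.21, 1.0], [0.0, 0.0, 7.8, -4.99, 0.18, -0.21, 1.0], [0.0, 0.0, 7.8, -4.98, 0.46, -0.21, 1.0], [0.0, 0.0, 7.8, -4.96, 0.75, -0.21, 1.0], [0.0, 0.0, 7.8, -4.91, 1.03, -0.21, 1.0]]]
[[[0.0, 0.0, 7.8, -4.85, 1.31, -0.21, 1.0], [0.0, 0.0, 7.8, -4.78, 1.59, -0.21, 1.0], [0.0, 0.0, 7.8, -4.69, 1.86, -0.21, 1.0], [0.0, 0.0, 7.8, -4.58, 2.13, -0.21, 1.0], [0.0, 0.0, 7.8, -4.46, 2.39, -0.21, 1.0]]]
[[[0.0, 0.0, 7.8, -4.32, 2.64, -0.21, 1.0], [0.0, 0.0, 7.8, -4.17, 2.89, -0.21, 1.0], [0.0, 0.0, 7.8, -4.01, 3.12, -0.21, 1.0], [0.0, 0.0, 7.8, -3.83, 3.35, -0.21, 1.0], [0.0, 0.0, 7.8, -3.64, 3.57, -0.21, 1.0]]]
[[[0.0, 0.0, 7.8, -3.43, 3.78, -0.21, 1.0], [0.0, 0.0, 7.8, -3.22, 3.97, -0.21, 1.0], [0.0, 0.0, 7.8, -2.99, 4.15, -0.21, 1.0], [0.0, 0.0, 7.8, -2.75, 4.32, -0.21, 1.0], [0.0, 0.0, 7.8, -2.5, 4.48, -0.21, 1.0]]]
yaw now 76.78223335299161
```

Call:
{"api": "step_arm", "payload": {
  "commands": [
    [[0,0,7.8,-5,-0.1,-0.2,1],[0,0,7.8,-5,0.2,-0.2,1],[0,0,7.8,-5,0.5,-0.2,1],[0,0,7.8,-5,0.75,-0.2,1],[0,0,7.8,-4.9,1,-0.2,1]]
  ]
}}

```text
t: 0.78
ee_pos: [0.3706, 0.5081, 0.2545]
tool_rot: [0.444, 0.896, -0.003, -0.001]
contact_force: [-0.2, -0.6, -0.4]
width: 0.0854
```

Call:
{"api": "step_arm", "payload": {
  "commands": [
    [[0,0,7.8,-4.9,1.3,-0.2,1],[0,0,7.8,-4.8,1.6,-0.2,1],[0,0,7.8,-4.7,1.9,-0.2,1],[0,0,7.8,-4.6,2.1,-0.2,1],[0,0,7.8,-4.5,2.4,-0.2,1]]
  ]
}}

```text
t: 1.4
ee_pos: [0.5465, 0.3171, 0.2624]
tool_rot: [0.725, 0.688, -0.005, -0.0]
contact_force: [0.4, 0.1, 0.1]
width: 0.0857
```

```bash
python3 - <<'E'
from h import *
from bench import bot
st=bot.observe();g=pen(0,-137e-3);print(st["ee_pos"],st["qpos"],st["t"])
plan(st,[*g,.29],-80,15,1,True)
E
```

```text
[0.54649361 0.3171393  0.26239323] [-0.88536458  0.42065283  0.44348204  1.33113455 -0.17502394  1.43813666
 -0.50315668] 1.4
[[[0.0, 0.0, 5.1, -2.77, 1.79, -0.18, 1.0], [0.0, 0.0, 5.1, -2.7, 1.9, -0.18, 1.0], [0.0, 0.0, 5.1, -2.63, 2.0, -0.18, 1.0], [0.0, 0.0, 5.1, -2.56, 2.1, -0.18, 1.0], [0.0, 0.0, 5.1, -2.48, 2.2, -0.18, 1.0]]]
[[[0.0, 0.0, 5.1, -2.4, 2.29, -0.18, 1.0], [0.0, 0.0, 5.1, -2.32, 2.38, -0.18, 1.0], [0.0, 0.0, 5.1, -2.23, 2.47, -0.18, 1.0], [0.0, 0.0, 5.1, -2.14, 2.55, -0.18, 1.0], [0.0, 0.0, 5.1, -2.04, 2.64, -0.18, 1.0]]]
[[[0.0, 0.0, 5.1, -1.94, 2.71, -0.18, 1.0], [0.0, 0.0, 5.1, -1.84, 2.79, -0.18, 1.0], [0.0, 0.0, 5.1, -1.74, 2.86, -0.18, 1.0], [0.0, 0.0, 5.1, -1.63, 2.92, -0.18, 1.0], [0.0, 0.0, 5.1, -1.52, 2.99, -0.18, 1.0]]]
yaw now -2.981615137303458
```

Call:
{"api": "step_arm", "payload": {
  "commands": [
    [[0,0,5.1,-2.8,1.8,-0.2,1],[0,0,5.1,-2.7,1.9,-0.2,1],[0,0,5.1,-2.6,2,-0.2,1],[0,0,5.1,-2.6,2.1,-0.2,1],[0,0,5.1,-2.5,2.2,-0.2,1]]
  ]
}}

```text
t: 2.02
ee_pos: [0.6149, 0.1591, 0.2724]
tool_rot: [0.864, 0.503, -0.006, 0.001]
contact_force: [-0.9, 0.7, -0.4]
width: 0.0853
```

Call:
{"api": "step_arm", "payload": {
  "commands": [
    [[0,0,5.1,-2.4,2.3,-0.2,1],[0,0,5.1,-2.3,2.4,-0.2,1],[0,0,5.1,-2.2,2.5,-0.2,1],[0,0,5.1,-2.1,2.5,-0.2,1],[0,0,5.1,-2.0,2.6,-0.2,1]]
  ]
}}

```text
t: 2.65
ee_pos: [0.6383, -0.0143, 0.284]
tool_rot: [0.958, 0.286, -0.005, 0.002]
contact_force: [0.0, -0.5, 0.0]
width: 0.0853
```

```bash
python3 - <<'E'
from h import *
from bench import bot
st=bot.observe();g=pen(0,-137e-3);print(st["ee_pos"],st["qpos"],st["t"])
p=bot.snapshot("wrist");cv2.imwrite("pics/w1.png",p["color"][:,:,::-1]);pickle.dump(p,open("w1.pkl","wb"))
plan(st,[*g,.28],-80,5,1,False)
E
```

```text
[ 0.63832283 -0.01431224  0.28396005] [-0.50241992  0.47502525  0.71903791  1.28063623 -0.29895117  1.50335234
 -0.80865521] 2.65
[[[0.0, 0.1, 4.6, -1.9, 2.32, 0.1, 1.0], [0.0, 0.1, 4.6, -1.71, 2.46, 0.1, 1.0], [0.0, 0.1, 4.6, -1.5, 2.59, 0.09, 1.0], [0.0, 0.1, 4.6, -1.29, 2.7, 0.09, 1.0], [0.0, 0.1, 4.6, -1.06, 2.8, 0.08, 1.0]]]
yaw now -56.779728026800576
```

View pics/w1.png

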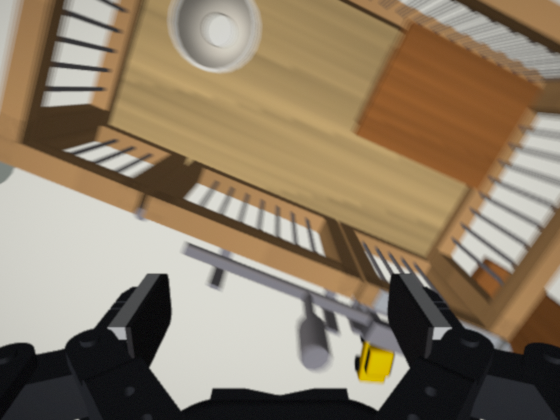

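Call:
{"api": "step_arm", "payload": {
  "commands": [
    [[0,0.1,4.6,-1.9,2.3,0.1,1],[0,0.1,4.6,-1.7,2.5,0.1,1],[0,0.1,4.6,-1.5,2.6,0.1,1],[0,0.1,4.6,-1.3,2.7,0.1,1],[0,0.1,4.6,-1.1,2.8,0.1,1]]
  ]
}}

```text
t: 3.32
ee_pos: [0.616, -0.18, 0.2807]
tool_rot: [0.998, 0.069, -0.0, 0.003]
contact_force: [0.4, 0.0, -0.3]
width: 0.0856
```

```bash
python3 - <<'E'
from h import *
from bench import bot
st=bot.observe();g=pen(0,-137e-3);print(st["ee_pos"],st["qpos"],st["t"])
p=bot.snapshot("wrist");cv2.imwrite("pics/w2.png",p["color"][:,:,::-1]);pickle.dump(p,open("w2.pkl","wb"))
plan(st,[*g,.28],-80,5,1,False)
E
```

```text
[ 0.61595276 -0.17997623  0.28068655] [-0.30852807  0.50522029  0.8375975   1.29141667 -0.3640851   1.4980015
 -0.94412322] 3.325
[[[0.1, 0.0, -0.4, 0.17, -0.31, 0.01, 1.0], [0.1, 0.0, -0.4, 0.17, -0.31, 0.01, 1.0], [0.1, 0.0, -0.4, 0.18, -0.31, 0.01, 1.0], [0.1, 0.0, -0.4, 0.18, -0.31, 0.01, 1.0], [0.1, 0.0, -0.4, 0.18, -0.31, 0.01, 1.0]]]
yaw now -82.12153541966326
```

View pics/w2.png

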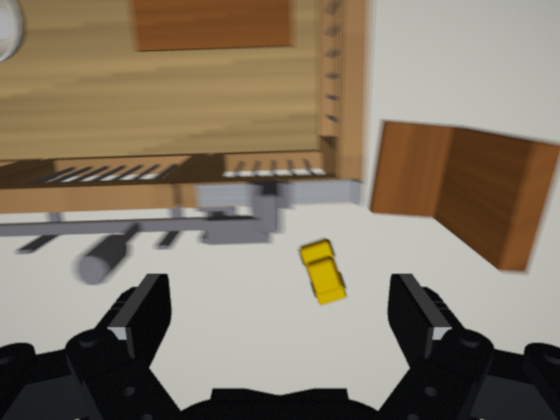

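```bash
python3 - <<'E'
from h import *
import pickle
p=pickle.load(open("w2.pkl","rb"))
print(p["world_from_camera"],topen(p["world_from_camera"][:3,3]))
for u,v in [(265,187),(265,230)]:
  for z in (.16,.2): print(u,v,z,topen(onz(p,u,v,z)))
print("knob",topen(onz(p,92,267,.218)))
for X in [(0,-.137,.2),(0,-.137,.16),(-.024,-.045,.218)]: print(proj(p,[*pen(*X[:2]),X[2]]))
a=p["color"][100:300,150:400,::-1];cv2.imwrite("pics/w2z.png",cv2.resize(a,None,fx=3,fy=3,interpolation=3))
E
```

```text
[[ 0.13701998  0.94708461  0.2902693   0.68912164]
 [-0.99054823  0.12913779  0.04623459 -0.16846459]
 [ 0.00630333 -0.2938608   0.95582744  0.40511462]
 [ 0.          0.          0.          1.        ]] [ 0.06490557 -0.15377146]
265 187 0.16 [ 0.00471816 -0.14356013]
265 187 0.2 [ 0.01454008 -0.14522651]
265 230 0.16 [-0.02625603 -0.14206685]
265 230 0.2 [-0.01137946 -0.14397691]
knob [-0.0226182  -0.04861714]
(np.float64(251.98908582579577), np.float64(211.98182284155405))
(np.float64(255.70305923342977), np.float64(194.09825848400394))
(np.float64(85.92833471381917), np.float64(269.5142517678588))
```

View pics/w2z.png

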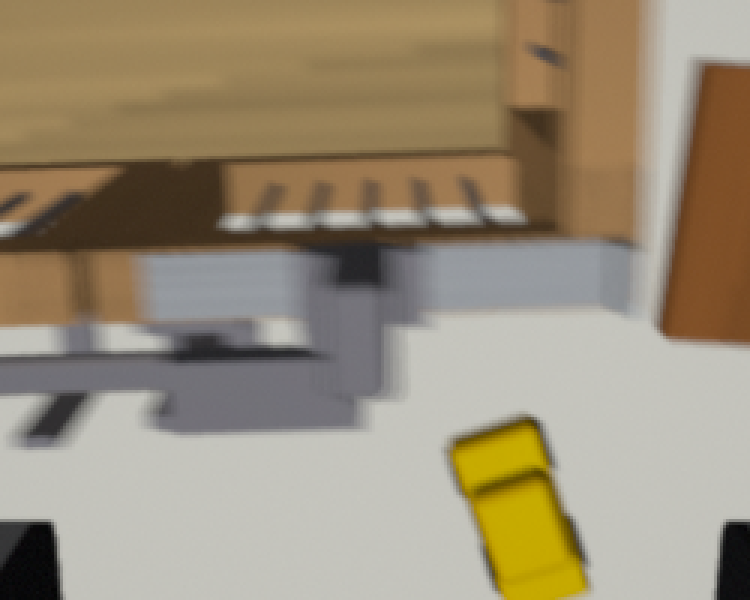

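```bash
python3 - <<'E'
from h import *
from bench import bot
st=bot.observe();g=pen(0,-.141);print(st["ee_pos"],topen(st["ee_pos"]),g)
plan(st,[*g,.18],-80,5,1,False)
E
```

```text
[ 0.61379365 -0.1857302   0.2808147 ] [-0.01227616 -0.15769419] [ 0.62298439 -0.16715789]
[[[0.1, 0.0, -0.5, 0.23, -0.36, 2.01, 1.0], [0.1, 0.0, -0.5, 0.24, -0.36, 2.01, 1.0], [0.1, 0.0, -0.5, 0.24, -0.35, 2.01, 1.0], [0.1, 0.0, -0.5, 0.24, -0.34, 2.02, 1.0], [0.1, 0.0, -0.5, 0.24, -0.34, 2.02, 1.0]]]
yaw now -82.73560385996305
```

Call:
{"api": "step_arm", "payload": {
  "commands": [
    [[0.1,0,-1,0.6,-0.9,1,1],[0.1,0,-1,0.5,-0.8,1.5,1],[0.1,0,-0.5,0.1,-0.1,2,1],[0,0,0,0,0,1.5,1],[0,0,0,0,0,0,1]]
  ]
}}

```text
t: 4.0
ee_pos: [0.6234, -0.1636, 0.2149]
tool_rot: [0.996, 0.086, -0.002, -0.0]
contact_force: [0.3, 1.3, -0.7]
width: 0.0856
```

```bash
python3 - <<'E'
from h import *
from bench import bot
st=bot.observe();g=pen(0,-.141);print(st["ee_pos"],topen(st["ee_pos"]),g)
p=bot.snapshot("wrist");cv2.imwrite("pics/w3.png",p["color"][:,:,::-1]);pickle.dump(p,open("w3.pkl","wb"))
plan(st,[*g,.18],-80,5,1,False)
E
```

```text
[ 0.62335184 -0.16355556  0.2148781 ] [ 0.0009874 -0.1375162] [ 0.62298439 -0.16715789]
[[[0.0, 0.0, 0.0, -0.02, 0.07, 0.7, 1.0], [0.0, 0.0, 0.0, -0.02, 0.07, 0.7, 1.0], [0.0, 0.0, 0.0, -0.02, 0.07, 0.7, 1.0], [0.0, 0.0, 0.0, -0.02, 0.07, 0.7, 1.0], [0.0, 0.0, 0.0, -0.02, 0.07, 0.7, 1.0]]]
yaw now -80.11247697701177
```

View pics/w3.png

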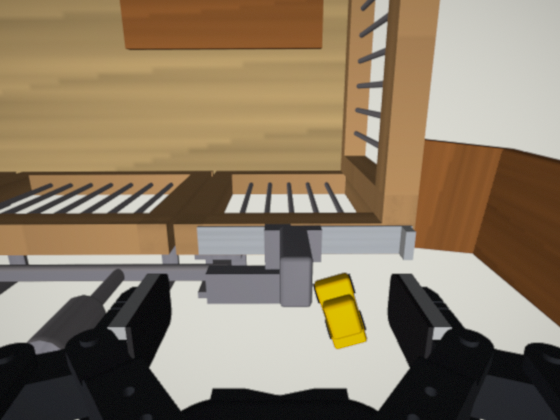

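```bash
python3 - <<'E'
from h import *
p=pickle.load(open("w3.pkl","rb"))
print(topen(onz(p,296,279,.2)),topen(onz(p,280,253,.2)),topen(onz(p,313,304,.2)))
print("lockrail",topen(onz(p,405,228,.15)),topen(onz(p,405,256,.15)))
for X in [(0,-.137,.2),(0,-.137,.16),(-.024,-.045,.218)]: print(proj(p,[*pen(*X[:2]),X[2]]))
E
```

```text
[ 0.00125383 -0.1439819 ] [ 0.01303373 -0.13734487] [-0.0105998  -0.15134653]
lockrail [ 0.00514246 -0.20508574] [-0.01138496 -0.20671143]
(np.float64(279.2143126471768), np.float64(281.73691795796043))
(np.float64(279.14914809697865), np.float64(244.2836694143027))
(np.float64(43.37711022271105), np.float64(359.84489621848763))
```

Call:
{"api": "step_arm", "payload": {
  "commands": [
    [[0,0,0,0,0.3,1,1],[0,0,0,0,0.3,1.2,1],[0,0,0,0,0,1,1],[0,0,0,0,0,0.2,0.5],[0,0,0,0,0,0,0.2]]
  ]
}}

```text
t: 4.68
ee_pos: [0.6252, -0.1706, 0.1806]
tool_rot: [0.996, 0.086, -0.001, 0.001]
contact_force: [-1.1, 1.2, -0.1]
width: 0.0516
```

Call:
{"api": "step_arm", "payload": {
  "commands": [
    [[0,0,0,0,0,0,0],[0,0,0,0,0,0,0],[0,0,0,0,0,0,0],[0,0,0,0,0,0,0],[0,0,0,0,0,0,0]]
  ]
}}

```text
t: 5.3
ee_pos: [0.6255, -0.1707, 0.1814]
tool_rot: [0.996, 0.086, -0.0, 0.001]
contact_force: [0.4, -1.1, -0.1]
width: 0.0131
```

```bash
python3 - <<'E'
from h import *
from bench import bot
st=bot.observe();print(st["ee_pos"],topen(st["ee_pos"]),st["contact_force"],st["width"])
p=bot.snapshot("wrist");cv2.imwrite("pics/w4.png",p["color"][:,:,::-1]);pickle.dump(p,open("w4.pkl","wb"))
E
```

```text
[ 0.62548201 -0.17067522  0.18135544] [ 0.0018489  -0.14489759] [ 0.44363118 -1.12175799 -0.10907278] 0.013104415844673504
```

View pics/w4.png

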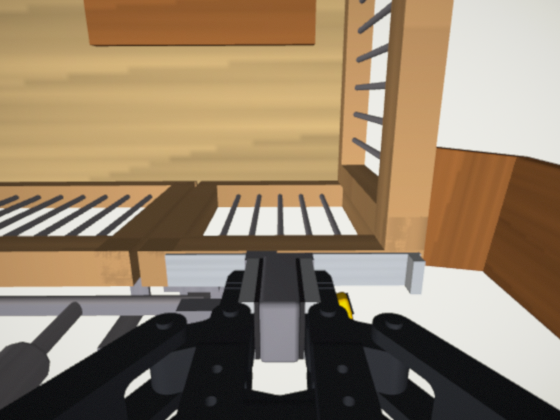

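Call:
{"api": "step_arm", "payload": {
  "commands": [
    [[0,0,0,0,0.8,0,0],[0,0,0,0,0.8,0,0],[0,0,0,0,0.8,0,0],[0,0,0,0,0.8,0,0],[0,0,0,0,0.8,0,0]]
  ]
}}

```text
t: 5.98
ee_pos: [0.6328, -0.2115, 0.1814]
tool_rot: [0.996, 0.087, -0.0, -0.0]
contact_force: [-1.4, 2.5, 0.2]
width: 0.0135
```

```bash
python3 - <<'E'
from h import *
from bench import bot
st=bot.observe();print(st["ee_pos"],topen(st["ee_pos"]),st["contact_force"],st["width"])
E
```

```text
[ 0.63276669 -0.21150195  0.18136796] [ 0.00193342 -0.18636905] [-1.38429068  2.46783247  0.24346155] 0.013470668883062505
```

Call:
{"api": "step_arm", "payload": {
  "commands": [
    [[0,0,0,0,0.5,0,0],[0,0,0,0,0.4,0,0],[0,0,0,0,0.4,0,0],[0,0,0,0,0.3,0,0],[0,0,0,0,0.3,0,0]]
  ]
}}

```text
t: 6.6
ee_pos: [0.6331, -0.213, 0.1813]
tool_rot: [0.995, 0.093, -0.006, -0.016]
contact_force: [-10.1, 14.1, 7.3]
width: 0.0134
```

```bash
python3 - <<'E'
from h import *
from bench import bot
st=bot.observe();print(st["ee_pos"],topen(st["ee_pos"]),st["contact_force"],st["width"])
p=bot.snapshot("wrist");cv2.imwrite("pics/w5.png",p["color"][:,:,::-1])
E
```

```text
[ 0.63306513 -0.21301512  0.18129216] [ 0.00196456 -0.18791105] [-10.13827073  14.12251186   7.25660849] 0.013416059782348345
```

View pics/w5.png

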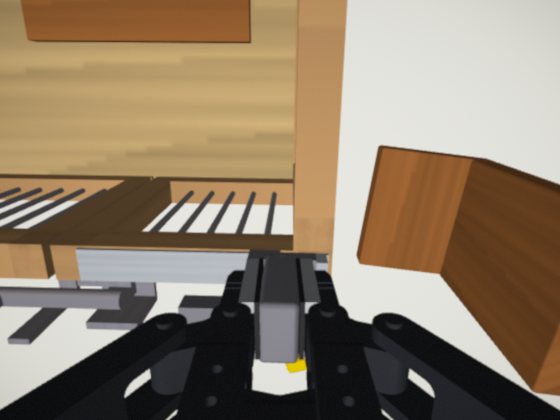

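Call:
{"api": "step_arm", "payload": {
  "commands": [
    [[0,0,0,0,-0.1,0,0.5],[0,0,0,0,0,0,1],[0,0,0,0,0,0,1],[0,0,0,0,0,-1.5,1],[0,0,0,0,0,-3,1]]
  ]
}}

```text
t: 7.28
ee_pos: [0.633, -0.2152, 0.2263]
tool_rot: [0.996, 0.092, -0.008, -0.016]
contact_force: [1.2, -1.0, -0.2]
width: 0.0854
```

```bash
python3 - <<'E'
from h import *
from bench import bot
st=bot.observe();print(st["ee_pos"],topen(st["ee_pos"]),st["contact_force"],st["width"])
plan(st,[*pen(-.023,-.046),.265],-80,5,1)
E
```

```text
[ 0.63300665 -0.21518635  0.2263022 ] [ 0.00152994 -0.19003914] [ 1.20521425 -0.96571135 -0.16317878] 0.08542788346124179
[[[-0.4, 0.1, 0.1, -0.47, -2.91, -0.67, 1.0], [-0.4, 0.1, 0.1, -0.47, -2.9, -0.69, 1.0], [-0.4, 0.1, 0.1, -0.48, -2.9, -0.71, 1.0], [-0.4, 0.1, 0.1, -0.48, -2.89, -0.73, 1.0], [-0.4, 0.1, 0.1, -0.49, -2.89, -0.75, 1.0]]]
yaw now -79.39542563765146
```

Call:
{"api": "step_arm", "payload": {
  "commands": [
    [[-0.4,0,0,0,0,-3.5,1],[-0.4,0,0,-0.6,-3.6,-0.7,1],[-0.4,0,0,-0.6,-3.6,-0.4,1],[-0.4,0,0,-0.6,-3.6,0,1],[-0.4,0,0,-0.6,-3.5,0,1]]
  ]
}}

```text
t: 7.9
ee_pos: [0.5843, -0.0845, 0.2845]
tool_rot: [0.996, 0.088, -0.001, 0.006]
contact_force: [-0.7, 0.5, 0.1]
width: 0.0857
```

Call:
{"api": "step_arm", "payload": {
  "commands": [
    [[0,0,0,0,0,0,1],[0,0,0,0,0,0,1],[0,0,0,0,0,0,1],[0,0,0,0,0,0,1],[0,0,0,0,0,0,1]]
  ]
}}

```text
t: 8.52
ee_pos: [0.5848, -0.0854, 0.2875]
tool_rot: [0.996, 0.087, 0.001, 0.006]
contact_force: [-0.3, -1.0, -0.5]
width: 0.085
```

```bash
python3 - <<'E'
from h import *
from bench import bot
st=bot.observe();print(st["ee_pos"],topen(st["ee_pos"]),st["contact_force"],st["width"])
p=bot.snapshot("wrist");cv2.imwrite("pics/w6.png",p["color"][:,:,::-1]);pickle.dump(p,open("w6.pkl","wb"))
plan(st,[*pen(-.023,-.046),.200],-80,5,1)
print(proj(p,[*pen(-.024,-.045),.218]))
E
```

```text
[ 0.58480361 -0.08541405  0.28749435] [-0.02340606 -0.05386801] [-0.34559578 -1.04753226 -0.54995458] 0.08499439543385226
[[[0.1, 0.0, 0.0, 0.01, -0.18, 1.75, 1.0], [0.1, 0.0, 0.0, 0.01, -0.17, 1.75, 1.0], [0.1, 0.0, 0.0, 0.01, -0.17, 1.75, 1.0], [0.1, 0.0, 0.0, 0.01, -0.17, 1.75, 1.0], [0.1, 0.0, 0.0, 0.01, -0.16, 1.75, 1.0]]]
yaw now -79.98214294729047
(np.float64(262.6609094203886), np.float64(233.98526333637983))
```

View pics/w6.png

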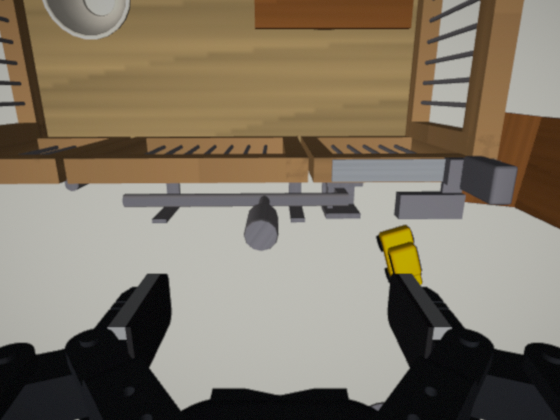

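Call:
{"api": "step_arm", "payload": {
  "commands": [
    [[0.1,0,0,0,-0.4,1.5,1],[0.1,0,0,0,-0.4,2,1],[0.1,0,0,0,0,2,1],[0.1,0,0,0,0,2,0.8],[0,0,0,0,0,1,0.5]]
  ]
}}

```text
t: 9.2
ee_pos: [0.5824, -0.0771, 0.1959]
tool_rot: [0.996, 0.087, -0.001, 0.002]
contact_force: [-0.3, 0.5, 0.8]
width: 0.0515
```

```bash
python3 - <<'E'
from h import *
from bench import bot
st=bot.observe();print(st["ee_pos"],topen(st["ee_pos"]),st["contact_force"],st["width"])
plan(st,[*pen(-.024,-.0455),.200],-80,5,1)
E
```

```text
[ 0.58244321 -0.07707885  0.19587359] [-0.02428321 -0.04524956] [-0.34215337  0.4940928   0.83123111] 0.05145233469758926
[[[0.0, 0.0, 0.0, 0.01, 0.01, -0.08, 1.0], [0.0, 0.0, 0.0, 0.01, 0.01, -0.08, 1.0], [0.0, 0.0, 0.0, 0.01, 0.01, -0.08, 1.0], [0.0, 0.0, 0.0, 0.01, 0.01, -0.08, 1.0], [0.0, 0.0, 0.0, 0.01, 0.01, -0.08, 1.0]]]
yaw now -79.99189358590118
```

Call:
{"api": "step_arm", "payload": {
  "commands": [
    [[0,0,0,0,0,-0.3,0.2],[0,0,0,0,0,0,0],[0,0,0,0,0,0,0],[0,0,0,0,0,0,0],[0,0,0,0,0,0,0]]
  ]
}}

```text
t: 9.82
ee_pos: [0.5823, -0.0768, 0.1996]
tool_rot: [0.996, 0.087, -0.001, 0.002]
contact_force: [-0.9, 0.3, -1.2]
width: 0.019
```

```bash
python3 - <<'E'
from h import *
from bench import bot
st=bot.observe();print(st["ee_pos"],topen(st["ee_pos"]),st["contact_force"],st["width"])
p=bot.snapshot("wrist");cv2.imwrite("pics/w7.png",p["color"][:,:,::-1])
E
```

```text
[ 0.58232064 -0.07683673  0.19957429] [-0.02436187 -0.04498983] [-0.93555605  0.28983573 -1.1893891 ] 0.018996127322445256
```

View pics/w7.png

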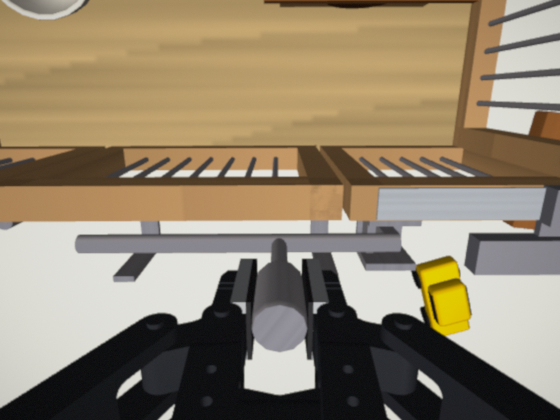

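Call:
{"api": "step_arm", "payload": {
  "commands": [
    [[0,0,0,0,0,-0.5,0],[0,0,0,0,0,-0.5,0],[0,0,0,0,0,-0.3,0],[0,0,0,0,0,0,0],[0,0,0,0,0,0,0]]
  ]
}}

```text
t: 10.5
ee_pos: [0.5823, -0.0768, 0.2137]
tool_rot: [0.996, 0.087, -0.001, 0.002]
contact_force: [-0.3, 0.1, -1.8]
width: 0.0185
```

```bash
python3 - <<'E'
from h import *
from bench import bot
st=bot.observe();print(st["ee_pos"],topen(st["ee_pos"]),st["contact_force"],st["width"])
p=bot.snapshot("wrist");cv2.imwrite("pics/w8.png",p["color"][:,:,::-1])
E
```

```text
[ 0.58234591 -0.07680802  0.21374   ] [-0.02433201 -0.04496594] [-0.34951862  0.06334782 -1.75631694] 0.018451139660757666
```

View pics/w8.png

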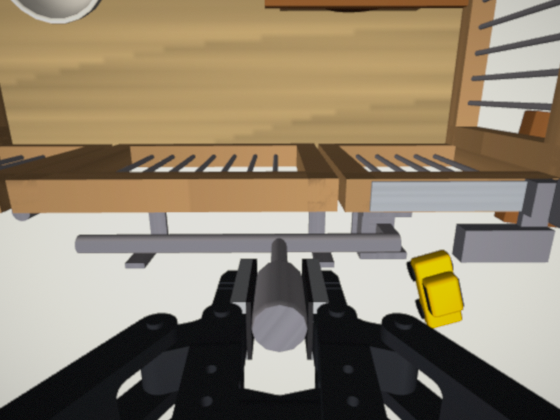

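Call:
{"api": "step_arm", "payload": {
  "commands": [
    [[0,0,0,0,-0.7,0,0],[0,0,0,0,-0.7,0,0],[0,0,0,0,-0.7,0,0],[0,0,0,0,-0.7,0,0],[0,0,0,0,-0.5,0,0]]
  ]
}}

```text
t: 11.18
ee_pos: [0.5762, -0.0428, 0.2135]
tool_rot: [0.996, 0.087, -0.001, 0.002]
contact_force: [-0.7, -1.5, -1.0]
width: 0.0191
```

```bash
python3 - <<'E'
from h import *
from bench import bot
st=bot.observe();print(st["ee_pos"],topen(st["ee_pos"]),st["contact_force"],st["width"])
p=bot.snapshot("wrist");cv2.imwrite("pics/w9.png",p["color"][:,:,::-1])
E
```

```text
[ 0.57615675 -0.04278395  0.21350934] [-0.02451891 -0.01038405] [-0.68726225 -1.50895952 -1.04332429] 0.019057678116678058
```

View pics/w9.png

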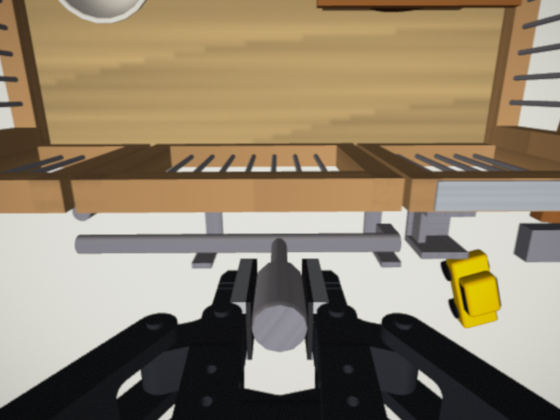

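Call:
{"api": "step_arm", "payload": {
  "commands": [
    [[0,0,2.4,-0.47,-0.06,0,0],[0,0,2.4,-0.47,-0.06,0,0],[0,0,2.4,-0.47,-0.06,0,0],[0,0,2.4,-0.47,-0.06,0,0],[0,0,2.4,-0.47,-0.06,0,0]]
  ]
}}

```text
t: 11.85
ee_pos: [0.5528, -0.0402, 0.2136]
tool_rot: [1.0, -0.02, 0.0, 0.002]
contact_force: [0.6, -1.4, -1.9]
width: 0.0188
```

```bash
cat > g.py <<'E'
from h import *
from bench import bot
st=bot.observe();q=topen(st["ee_pos"]);r=q-np.array([-.012,.101]);print(st["ee_pos"],q,st["contact_force"],st["width"],st["t"])
y=Rn.from_quat(st["tool_rot"]).as_matrix()[:,1]
print("radius",np.hypot(*r),"angle est",np.arctan2(-r[0],-r[1])-np.arctan2(.0125,.1114),"tool turn",np.radians(-80-np.degrees(np.arctan2(y[1],y[0]))))
E
python3 g.py; python3 - <<'E'
from h import *
from bench import bot
p=bot.snapshot("wrist");cv2.imwrite("pics/w10.png",p["color"][:,:,::-1])
E
```

```text
[ 0.55275422 -0.04022735  0.21364953] [-0.04712196 -0.00380248] [ 0.64147684 -1.41082629 -1.94487309] 0.018765836236823707 11.85
radius 0.11053104233788268 angle est 0.21162157389711964 tool turn 0.2141679115704594
```

View pics/w10.png

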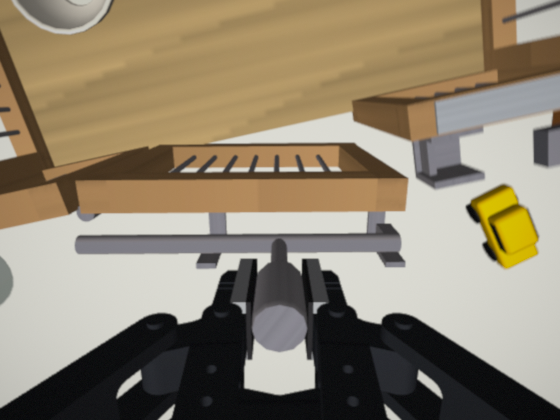

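The gate follows and is about 0.21 rad open. I'll continue with the same motion.

Call:
{"api": "step_arm", "payload": {
  "commands": [
    [[0,0,2.4,-0.47,-0.04,0,0],[0,0,2.4,-0.47,-0.04,0,0],[0,0,2.4,-0.47,-0.04,0,0],[0,0,2.4,-0.47,-0.04,0,0],[0,0,1.2,-0.23,-0.03,0,0]]
  ]
}}

```text
t: 12.52
ee_pos: [0.5325, -0.035, 0.2143]
tool_rot: [0.993, -0.116, 0.002, 0.002]
contact_force: [-0.4, -1.1, -0.9]
width: 0.0184
```

Call:
{"api": "step_arm", "payload": {
  "commands": [
    [[0,0,0,0,0,0,0],[0,0,0,0,0,0,0],[0,0,0,0,0,0,0],[0,0,0,0,0,0,0],[0,0,0,0,0,0,0]]
  ]
}}

```text
t: 13.15
ee_pos: [0.5328, -0.0351, 0.2143]
tool_rot: [0.993, -0.114, 0.002, 0.002]
contact_force: [1.5, -1.2, 0.1]
width: 0.0187
```

```bash
python3 g.py; python3 - <<'E'
from h import *
from bench import bot
for n in ["wrist","side","top"]:
    p=bot.snapshot(n);cv2.imwrite(f"pics/{n}11.png",p["color"][:,:,::-1])
    if n=="side":
        a=p["color"][150:340,240:440,::-1];cv2.imwrite("pics/s11z.png",cv2.resize(a,None,fx=3,fy=3,interpolation=3))
    if n=="top":
        a=p["color"][70:260,165:455,::-1];cv2.imwrite("pics/t11z.png",cv2.resize(a,None,fx=2.7,fy=2.7,interpolation=3))
E
python3 g.py
```

```text
[ 0.53284903 -0.03506219  0.21433053] [-0.06582783  0.00474072] [ 1.54848589 -1.2388107   0.12641065] 0.018659597438311498 13.15
radius 0.11028728194004463 angle est 0.3981353422570718 tool turn 0.40376651920761175
[ 0.5328457  -0.03503705  0.21434334] [-0.06582674  0.00476605] [ 0.16312562 -1.61727733 -0.80218695] 0.0182413162575891 13.3
radius 0.1102646389522118 angle est 0.39823886076477066 tool turn 0.40381238022732624
```

View pics/wrist11.png

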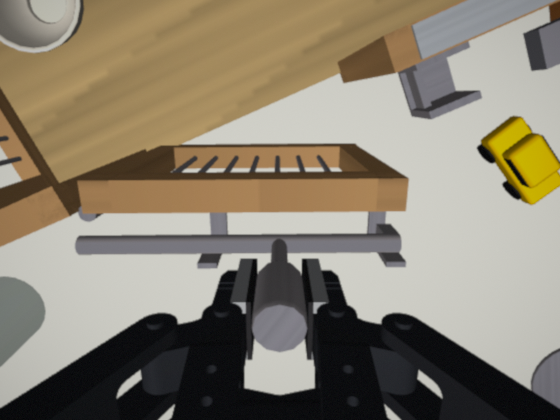

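View pics/s11z.png

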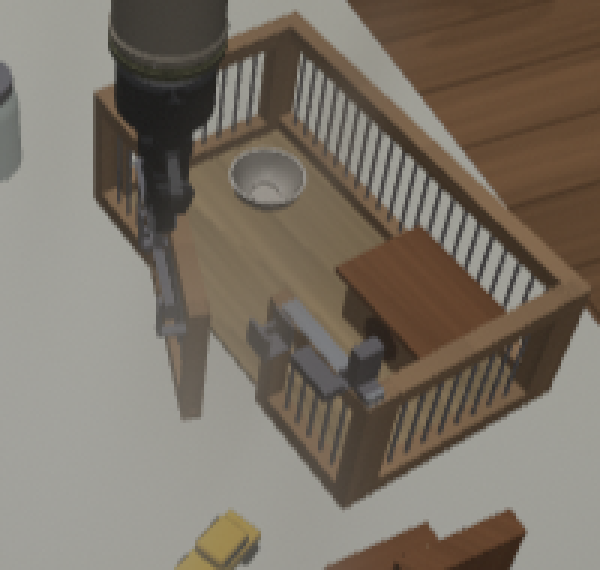

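View pics/t11z.png

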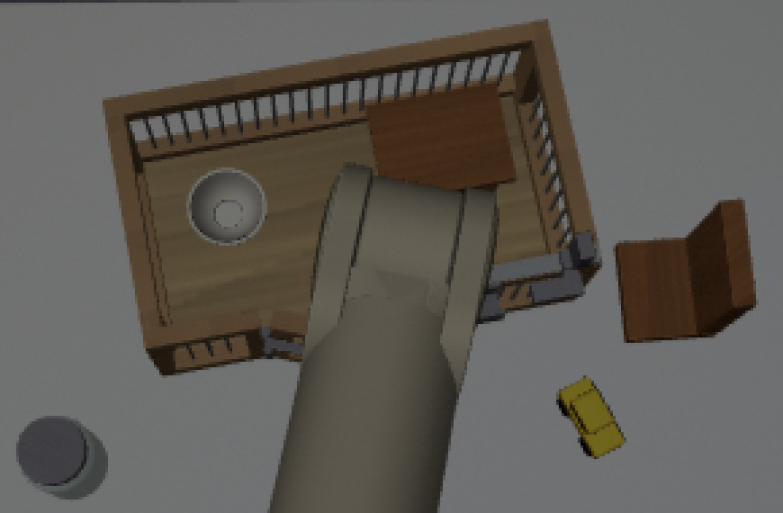

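```bash
python3 - <<'E'
from bench import bot
print(bot.observe()["dq"].round(3)); print(bot.job_done())
E
```

```text
[-0.    -0.    -0.001  0.     0.001 -0.001  0.   ]
the job is handed in; nothing more can be done
None
```

The gate is open and the job was handed in at about 13.3 s, with the fingers still gripping the bolt knob; the interface gave no verdict.

1. **Lock:** I gripped the transport-lock block and slid it away from the gate until it met its end stop. The push there rose to about 14 N at pen y ≈ -188 mm, where the stop should be at -187 mm.
2. **Bolt:** I gripped the knob, lifted it about 14 mm and drew it back about 35 mm.
3. **Gate:** I swung it about its hinge to about 0.40 rad, a gap of roughly 70 mm. That angle comes from the tool position; the tool's own turn also gave 0.40.

**Last checks:**
- The arm was still, with joint speeds of 0.001 rad/s or less.
- The fingers were shut on the knob at 18 to 19 mm.
- The wrist, side and top pictures showed the gate ajar, the lock at its end and the bolt clear of the keeper.
- By eye, the jar, bowl, toy car and bookend looked undisturbed. I did not measure their positions.

**One disagreement:** the lock grip started about 8 mm from its "fully locked" position. It seems to have begun partly slid, and this did not affect the result.

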